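# Set a pile of sample vessels out in their stage inserts

## Robot

A 6-joint arm with a two-finger parallel gripper is mounted at the origin on the work surface. World frame = base frame: x ahead of the robot, y to its left, z up, the work surface at z = 0. Lengths are in m, angles in degrees, forces in N, time in s.
With the tool pointing down it reaches from about 0.25 to 0.725 m from the base axis. Payload 9.7 kg.
Tool frame: the origin (TCP) lies midway between the tips of the shut fingers; the grasp point (between the pads) lies bot.hold_point_z behind it (bot.hold_point_z is the distance from the TCP to the grasp point, in m); z points along the fingers, y is the line along which they close (so a half turn about z gives the same grasp; the last joint's range is limited). The gripper opens to 85 mm and grips with 20 to 120 N. Pads are 22 mm wide; open, the fingers measure 114 mm over their backs; the gripper's body (76 mm by 85 mm) begins 54 mm behind the grasp point. The pads swing forward as they close: fully open they stand 13 mm farther back than shut.
Start: joints at [68.01, 4.979, 10.078, 95.1, 0, 90], TCP at [0.206, 0.51, 0.231] pointing down, gripper open.
Joint ranges: [-179.16, 179.16], [-48.56, 103.87], [-65.8, 70.77], [-126.05, 130.52], [-82.76, 87.17], [-180, 180]. Speed limits (degrees/s): [127.2, 127.2, 147.25, 180, 180, 180].

## Interface

Orientations are given as [roll, pitch, yaw] about the fixed x, y, z axes, in that order (R = Rz(yaw) Ry(pitch) Rx(roll)).
In Python, from workcell import bot, camera, camera_model, ticket gives the robot as it stands.
- The arm moves only by the tool send_rows, never from a script. Its argument "targets" is text: rows parted by semicolons, each of 5 numbers parted by spaces: the shift along the tool's x, y, z in mm, then the turn about the tool's z in degrees, then the closure in counts, from 0 (fully open) to 255 (shut). A call has 1 to 20 rows; each row is the pose to reach, as a shift and turn from the pose commanded when the call began, along the tool's axes at that moment; what a row does not reach only later rows make up. A row lasts 1/8 s, in which the tool goes at most 62.5 mm and 10.7 degrees, less where a joint would pass 70% of its speed; a pose out of reach is approached as far as the arm can. A call with a gripper value outside its range is refused whole. The fingers move at their own pace and stop on an object; "newtons" is the grip in N (left out, the last holds). Time passes only in rows, so rows that repeat a pose let the fingers close. It gives the time, the measured TCP pose, the force, the opening and the grip force at its end, in the units of the state.
- bot.get_obs(): the state, without advancing time (a new reading comes with each control period).
- camera(name): name is "side" or "top" or "wrist"; returns the picture (420x560x3 uint8, blue, green, red); there is no depth.
- camera_model(name): a dict with "K" (3x3 intrinsics, pixels), "pose" (4x4, takes a point from camera to world coordinates); the wrist camera has in their place "T_tool_cam" (4x4, takes a point from camera to tool coordinates, whose origin is the TCP and whose axes are the flange's). Camera axes: x right, y down, z forward; pixel columns grow to the right and rows downward; lengths in m; the calibration is good to about 2 mm. A picture is of the moment at which its call begins: read the wrist's pose just before it. camera_model takes no time and is no camera call.
- ticket.job_done(): hands the job in; it is judged then, once.
The state is a dict: "time": time; "q": joint angles; "qd": joint speeds; "joint_efforts": joint torques, N m; "ee_pos": TCP position; "tcp_rot": TCP orientation; "wrist_force": force on the tool from outside, world axes, zero at the start; "torque": the same for the moment, N m; "opening": finger opening in m; "grasp_force": force on a finger pad.
Only numpy, scipy, OpenCV 4.12 (cv2) and the standard library are available. Lean on these libraries where they do the work, as an engineer would, in place of code of your own. Each camera call takes 0.05 s, during which the arm holds its last target. There are 200 camera calls.

## Task

The samples for this imaging session were left in one pile beside the microscope. Take the pile apart and set each vessel flat in the pocket of the stage insert made for it: the large dish in the largest round pocket, the middle dish in the middle round pocket, the small steel chamber in the smallest round pocket, and the chamber slide in the oblong pocket. They hold living cells, so keep every vessel level and set it down rather than let it drop, and do not knock or shift the oil bottle or the objective.

Things in the scene. Friction and masses are not known exactly. Their poses are not given: they have to be found in the camera images.
- dish60: Large lidded culture dish, white, a closed rigid disc 60 mm across and 20 mm high (lowest 4 mm: 57 mm across), 40 g; at the start the bottom of the pile, standing on the bench. Origin at the centre of its underside, z up.
- dish48: Middle lidded imaging dish, grey, a closed rigid disc 48 mm across and 18 mm high (lowest 4 mm: 45 mm across), 30 g; second from the bottom, on the lid of the large dish. Origin at the centre of its underside, z up.
- chamber_slide: Chamber slide, 35 g, third from the bottom, on the middle dish's lid: glass slide 76 x 26 mm, 2 mm thick, carrying an oblong lidded block of wells 54 x 25 mm, its top 18 mm above the slide's underside. Grip the block across its 25 mm width. Origin: centre of the slide's underside, x along its length; the block's centre lies 8 mm from the origin towards +x; the bare white end is at -x. z up.
- steel_chamber: Small stainless steel coverslip chamber, a closed rigid disc 35 mm across and 15 mm high, 50 g; top of the pile, on the lid of the chamber slide's block. Origin at the centre of its underside, z up.
- insert60: Stage insert for the large dish: fixed black metal plate 86 x 110 mm, 8 mm thick, with a flat-bottomed round pocket 76 mm across and 4 mm deep (pocket floor 4 mm above the bench, of bare grey metal with a pale window flush at its centre). Origin at the centre of its underside, under the pocket's centre; x along the 86 mm side, y along the 110 mm side.
- insert48: Stage insert for the middle dish: as the first, with a round pocket 64 mm across, 4 mm deep. Same origin and axes.
- insert35: Stage insert for the small steel chamber: as the first, with a round pocket 51 mm across, 4 mm deep. Same origin and axes.
- insert_slide: Stage insert for the chamber slide: same plate, with an oblong pocket 42 mm along x and 92 mm along y, 4 mm deep, so the slide's length lies along the insert's y, either way round. Origin at the centre of the underside, under the pocket's centre.
- oil_bottle: Bystander: amber immersion-oil bottle standing upright, 28 mm across, 60 mm high. Origin at the centre of its underside.
- objective: Bystander: steel microscope objective standing upright on its black cap, 31 mm across, 58 mm high. Origin at the centre of its underside.

How it is judged (in metres and radians):
At the end, for the whole second after the job is handed in: Each vessel rests on the pocket floor of its own insert (underside within 3 mm of that height), level within 3.4 degrees, centre within 11 mm of the pocket's centre (chamber slide 13 mm), released and at rest (horizontal distance between dish60 and insert60 below 0.011 m and z of dish60 in the frame of insert60 between 0.001 and 0.0065 m and angle between each of dish60, dish48, steel_chamber, chamber_slide's own z axis and vertical below 0.06 rad and linear speed of each of dish60, dish48, steel_chamber, chamber_slide below 0.02 m/s and horizontal distance between dish48 and insert48 below 0.011 m and z of dish48 in the frame of insert48 between 0.001 and 0.0065 m and horizontal distance between steel_chamber and insert35 below 0.011 m and z of steel_chamber in the frame of insert35 between 0.001 and 0.0065 m and horizontal distance between chamber_slide and insert_slide below 0.013 m and z of chamber_slide in the frame of insert_slide between 0.001 and 0.0065 m); the robot touches nothing.
It fails at once if a vessel is tipped more than about 20 degrees (angle between any of dish60, dish48, steel_chamber, chamber_slide's own z axis and vertical above 0.35 rad).
It fails at once if a vessel is dropped (moves faster than 0.65 m/s free of the fingers: a fall of over 20 mm) ((linear speed of dish60 above 0.65 m/s and contact force between the fingers and dish60 below 0.01 N) or (linear speed of dish48 above 0.65 m/s and contact force between the fingers and dish48 below 0.01 N) or (linear speed of steel_chamber above 0.65 m/s and contact force between the fingers and steel_chamber below 0.01 N) or (linear speed of chamber_slide above 0.65 m/s and contact force between the fingers and chamber_slide below 0.01 N)).
It fails at once if the oil bottle is shifted more than 20 mm or tipped more than about 20 degrees (distance of oil_bottle from where it was at the start of the episode above 0.02 m or angle between oil_bottle's own z axis and vertical above 0.35 rad).
It fails at once if the objective is shifted more than 20 mm or tipped more than about 20 degrees (distance of objective from where it was at the start of the episode above 0.02 m or angle between objective's own z axis and vertical above 0.35 rad).
It also fails if it takes over 112 s, if anything falls off the work surface, if the arm or the gripper's body presses on something with over 40 N, if the wrist force passes 120 N, or if a joint passes its speed limit or range.

## Working session

There is one attempt and no reset: what is moved stays moved. The work goes in short steps, Python scripts to look and compute and a tool call to move; the robot and the scene stay as the last step left them, time stands still between calls to the robot, and variables do not carry over. Pictures are saved under pics/ and viewed, at most 15 in all, crops included, and the job is handed in when it is done.

Besides the shell and the picture viewer there is one more tool, called after "Request:" as name(argument=value, ...) on one line, values as JSON. send_rows: Moves the arm, as the interface text tells. Its arguments: {"type":"object","properties":{"targets":{"type":"string"},"newtons":{"type":"number"}},"required":["targets"]}

```bash
mkdir -p pics; ls
python3 - <<'E'
from workcell import bot,camera,camera_model
import cv2,numpy as np
np.set_printoptions(precision=4,suppress=True)
print(bot.get_obs(),bot.hold_point_z)
for n in("top","side","wrist"):
    im=camera(n);cv2.imwrite(f"pics/{n}0.png",im);print(n,camera_model(n))
E
```

```text
pics
{'time': 0.0, 'q': array([68.0094,  5.0097, 10.0335, 95.0989,  0.0016, 89.9994]), 'qd': array([-0.0962, -0.0418,  0.0552, -0.0401, -0.0014, -0.0094]), 'joint_efforts': array([ -0.002 , -52.0404,  46.4796,   0.0168,  -0.0002,  -0.    ]), 'ee_pos': array([0.2059, 0.5098, 0.2306]), 'tcp_rot': array([-179.9249,   -0.0016,  158.01  ]), 'wrist_force': array([ 0.0496,  0.5599, -0.2754]), 'torque': array([ 0.0008, -0.0202, -0.0117]), 'grasp_force': 0.0, 'opening': 0.08523601407987606} 0.0187
top {'K': array([[475.5879,   0.    , 279.8353],
       [  0.    , 475.5879, 207.2418],
       [  0.    ,   0.    ,   1.    ]]), 'pose': array([[-0.0192, -0.9947,  0.1011,  0.4183],
       [-0.9998,  0.0182, -0.0109,  0.0233],
       [ 0.009 , -0.1013, -0.9948,  0.9615],
       [ 0.    ,  0.    ,  0.    ,  1.    ]])}
side {'K': array([[494.522 ,   0.    , 279.3699],
       [  0.    , 494.522 , 210.8375],
       [  0.    ,   0.    ,   1.    ]]), 'pose': array([[ 0.7407, -0.3736,  0.5583, -0.0439],
       [-0.6716, -0.4296,  0.6037, -0.5938],
       [ 0.0143, -0.8221, -0.5691,  0.6527],
       [ 0.    ,  0.    ,  0.    ,  1.    ]])}
wrist {'K': array([[371.1684,   0.    , 278.7469],
       [  0.    , 371.1684, 211.1327],
       [  0.    ,   0.    ,   1.    ]]), 'T_tool_cam': array([[-0.0002, -0.9646, -0.2638,  0.0668],
       [ 1.    , -0.0003,  0.0002, -0.0002],
       [-0.0003, -0.2638,  0.9646, -0.1417],
       [ 0.    ,  0.    ,  0.    ,  1.    ]])}
```

View pics/top0.png

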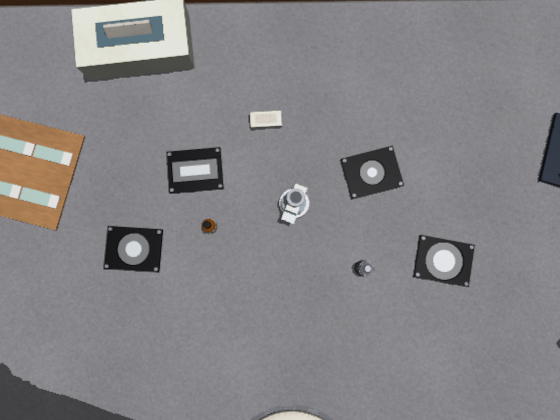

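View pics/side0.png

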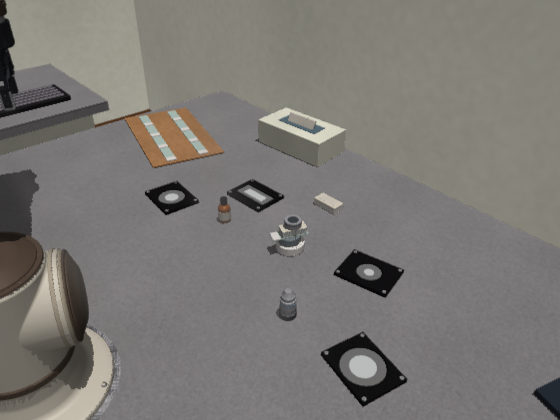

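The top view shows the pile at about (294,202), insert_slide at (195,171), insert48 at (133,249), insert35 at (372,172) and insert60 at (444,261). The bottle is at (208,227) and the objective at (364,269). Next I'll measure positions.

```bash
cat > h.py <<'E'
import cv2,numpy as np
from workcell import bot,camera,camera_model
from scipy.spatial.transform import Rotation as R
np.set_printoptions(precision=4,suppress=True)
def T_cam(name,obs=None):
    m=camera_model(name)
    if name!="wrist": return m["K"],m["pose"]
    T=np.eye(4);T[:3,:3]=R.from_euler("xyz",obs["tcp_rot"],degrees=True).as_matrix();T[:3,3]=obs["ee_pos"]
    return m["K"],T@m["T_tool_cam"]
def cast(uv,z,K,T):
    uv=np.atleast_2d(uv).astype(float)
    d=np.c_[uv,np.ones(len(uv))]@np.linalg.inv(K).T@T[:3,:3].T
    o=T[:3,3];return o+d*((z-o[2])/d[:,2])[:,None]
def proj(p,K,T):
    c=(np.atleast_2d(p)-T[:3,3])@T[:3,:3]@K.T
    return c[:,:2]/c[:,2:]
def totool(p,obs):  # world point -> mm along tool axes from the TCP
    return R.from_euler("xyz",obs["tcp_rot"],degrees=True).inv().apply(np.array(p)-obs["ee_pos"])*1e3
E
python3 - <<'E'
from h import *
im=cv2.imread("pics/top0.png");K,T=T_cam("top");g=im.max(2)
m=(g<38).astype(np.uint8)
for c in cv2.findContours(m,cv2.RETR_EXTERNAL,cv2.CHAIN_APPROX_NONE)[0]:
    if 1000<cv2.contourArea(c)<4000:
        w=cast(c[:,0],.008,K,T)[:,:2]*1e3
        r=cv2.minAreaRect(w.astype(np.float32));print("plate",r)
        x,y,a,b=cv2.boundingRect(c);pm=np.zeros_like(m);cv2.drawContours(pm,[c],-1,1,-1)
        pm=cv2.erode(pm,np.ones((9,9)))
        pk=((g>55)&(pm>0)).astype(np.uint8)
        cc=max(cv2.findContours(pk,0,1)[0],key=cv2.contourArea)
        r=cv2.minAreaRect((cast(cc[:,0],.004,K,T)[:,:2]*1e3).astype(np.float32));print("  pocket",r)
        br=max(cv2.findContours(((g>170)&(pm>0)).astype(np.uint8),0,1)[0],key=cv2.contourArea)
        M=cv2.moments(br);print("  window",cast([M['m10']/M['m00'],M['m01']/M['m00']],.004,K,T)[0])
E
python3 -c "
import cv2
a=cv2.imread('pics/top0.png')[170:240,255:335];a=cv2.resize(a,None,fx=7,fy=7,interpolation=2)
b=cv2.imread('pics/side0.png')[205:265,262:322];cv2.imwrite('pics/c0.png',cv2.resize(a,(560,490)));cv2.imwrite('pics/c1.png',cv2.resize(b,None,fx=8,fy=8,interpolation=2))"
```

```text
plate ((437.8175354003906, 306.56280517578125), (109.08430480957031, 83.6364974975586), 85.3642578125)
  pocket ((437.6323547363281, 307.53338623046875), (63.01983642578125, 62.50468826293945), 44.92707443237305)
  window [0.4379 0.3081 0.004 ]
plate ((594.3770141601562, 184.48171997070312), (85.08780670166016, 107.75802612304688), 3.8778469562530518)
  pocket ((595.4252319335938, 185.1796875), (42.8516845703125, 90.92156982421875), 4.295158863067627)
  window [0.5954 0.1849 0.004 ]
```

View pics/c0.png

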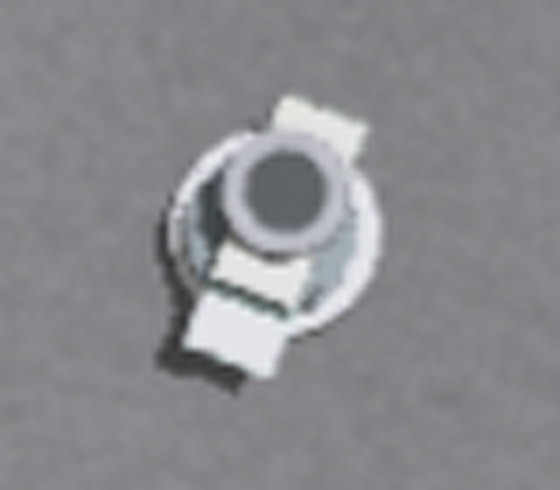

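The crop shows the steel disc centred at about (296,197). The slide's bare end is towards the robot at about (289,220), with the white dish60 ring around it. I'll compute world positions and find the other two inserts.

Run:
```python
from h import *
im=cv2.imread("pics/top0.png");K,T=T_cam("top");g=im.max(2)
for (u,v) in((372,172),(444,261)):
    s=np.zeros_like(g);cv2.circle(s,(u,v),48,255,-1)
    m=((g<48)&(s>0)).astype(np.uint8)
    c=max(cv2.findContours(m,0,1)[0],key=cv2.contourArea)
    r=cv2.minAreaRect((cast(c[:,0],.008,K,T)[:,:2]*1e3).astype(np.float32));print("plate",r)
    pm=np.zeros_like(m);cv2.drawContours(pm,[c],-1,1,-1);pm=cv2.erode(pm,np.ones((9,9)))
    cc=max(cv2.findContours(((g>58)&(pm>0)).astype(np.uint8),0,1)[0],key=cv2.contourArea)
    r=cv2.minAreaRect((cast(cc[:,0],.004,K,T)[:,:2]*1e3).astype(np.float32));print("  pocket",r)
    br=max(cv2.findContours(((g>150)&(pm>0)).astype(np.uint8),0,1)[0],key=cv2.contourArea)
    M=cv2.moments(br);print("  window",cast([M['m10']/M['m00'],M['m01']/M['m00']],.004,K,T)[0])
C=lambda x,y:np.array([255+x/7-.43,170+y/7-.43])
print("steel",cast(C(287,190),.071,K,T))
b=cast([C(283,95),C(368,130),C(290,312),C(208,280)],.056,K,T);print("block",b,b.mean(0))
d=(b[0]+b[1]-b[2]-b[3])/2;print(np.linalg.norm(d),np.linalg.norm(b[0]-b[1]),np.degrees(np.arctan2(d[1],d[0])))
print("bare",cast([C(182,345),C(268,378)],.04,K,T))
print("dish60",cast(C(275,232),.02,K,T))
print("bottle,obj",cast([[208,224],[367,269]],.06,K,T))
```

```text
plate ((591.98095703125, -184.06854248046875), (53.541236877441406, 33.115291595458984), 41.495391845703125)Traceback (most recent call last):
  File "<stdin>", line 9, in <module>
ValueError: max() iterable argument is empty
```

Run:
```python
from h import *
im=cv2.imread("pics/top0.png");K,T=T_cam("top");g=im.max(2)
print(g[172,335:412:2],g[261,405:485:2])
for (u,v) in((372,172),(444,261)):
    s=np.zeros_like(g);cv2.circle(s,(u,v),48,255,-1)
    m=((g<60)&(s>0)).astype(np.uint8);m=cv2.morphologyEx(m,cv2.MORPH_CLOSE,np.ones((3,3)))
    c=max(cv2.findContours(m,0,1)[0],key=cv2.contourArea)
    r=cv2.minAreaRect((cast(c[:,0],.008,K,T)[:,:2]*1e3).astype(np.float32));print("plate",r)
    pm=np.zeros_like(m);cv2.drawContours(pm,[c],-1,1,-1);pm=cv2.erode(pm,np.ones((9,9)))
    for th in(75,150):
        cc=max(cv2.findContours(((g>th)&(pm>0)).astype(np.uint8),0,1)[0],key=cv2.contourArea,default=None)
        if cc is not None: print("  round",th,cv2.minEnclosingCircle((cast(cc[:,0],.004,K,T)[:,:2]*1e3).astype(np.float32)))
C=lambda x,y:np.array([255+x/7-.43,170+y/7-.43])
print("steel",cast(C(287,190),.071,K,T))
b=cast([C(283,95),C(368,130),C(290,312),C(208,280)],.056,K,T);print("block",b,b.mean(0))
d=(b[0]+b[1]-b[2]-b[3])/2;print(np.linalg.norm(d),np.linalg.norm(b[0]-b[1]),np.degrees(np.arctan2(d[1],d[0])))
print("bare",cast([C(182,345),C(268,378)],.04,K,T))
print("dish60",cast(C(275,232),.02,K,T))
print("bottle,obj",cast([[208,224],[367,269]],.06,K,T))
```

```text
[136 135 139 138  90  45  50  51  51  52  52  51  43 152 153 152 218 232
 233 233 233 177 151 152 152  35  49  50  49  51  50  50  51 139 140 139
 140 141 143] [137 136 138 140 141  43  45  51  52  51  81 152 151 150 217 233 232 232
 232 232 231 232 231 231 231 174 147 146 147  32  44  45  45  45 133 138
 139 137 136 137]
plate ((583.8338012695312, -174.54339599609375), (84.09014892578125, 110.86663818359375), 13.185589790344238)
  round 75 ((584.7451782226562, -176.51962280273438), 25.337764739990234)
  round 150 ((584.9950561523438, -176.67752075195312), 22.839040756225586)
plate ((402.4227294921875, -311.7386169433594), (111.58245086669922, 84.28173828125), 78.45562744140625)
  round 75 ((402.1537170410156, -313.6900329589844), 38.135868072509766)
  round 150 ((404.4732971191406, -307.6840515136719), 30.328184127807617)
steel [[ 0.5282 -0.0166  0.071 ]]
block [[ 0.5564 -0.0167  0.056 ]
 [ 0.5463 -0.0399  0.056 ]
 [ 0.4965 -0.0173  0.056 ]
 [ 0.5057  0.0049  0.056 ]] [ 0.5262 -0.0173  0.056 ]
0.054886846209188246 0.025253638940247288 -23.751972259469248
bare [[ 0.4892  0.0122  0.04  ]
 [ 0.4796 -0.0115  0.04  ]]
dish60 [[ 0.5225 -0.0152  0.02  ]]
bottle,obj [[ 0.4805  0.1502  0.06  ]
 [ 0.39   -0.1486  0.06  ]]
```

Request:
send_rows(targets="-50 -37 0 0 0;-100 -74 0 0 0;-150 -111 0 1 0;-200 -148 10 1.75 0;-250 -185 20 1.75 0;-300 -222 30 1.75 0;-350 -260 40 1.75 0;-400 -297 50 1.75 0;-450 -334 60 1.75 0;-496 -368 70 1.75 0;-496 -368 70 1.75 0;-496 -368 70 1.75 0;-496 -368 70 1.75 0", newtons=30)

```text
time: 1.78
ee_pos: [0.5278, -0.0159, 0.1618]
tcp_rot: [180.0, 0.0, 156.3]
wrist_force: [-0.6, 0.4, 0.1]
opening: 0.0853
grasp_force: 0.0
```

Run:
```python
from h import *
o=bot.get_obs();print(o["ee_pos"],o["tcp_rot"],o["q"],o["time"])
im=camera("wrist");K,T=T_cam("wrist",o);cv2.imwrite("pics/w1.png",im)
print("steel proj",proj([.5282,-.0166,.071],K,T), totool([.5282,-.0166,.071],o))
```

```text
[ 0.5278 -0.0159  0.1618] [179.9828   0.0263 156.3487] [-1.7267  1.0707 -1.6947 87.2038  0.0061 21.9246] 1.775
steel proj [[278.1783 216.7946]] [-0.6326 -0.5183 90.7539]
```

View pics/w1.png

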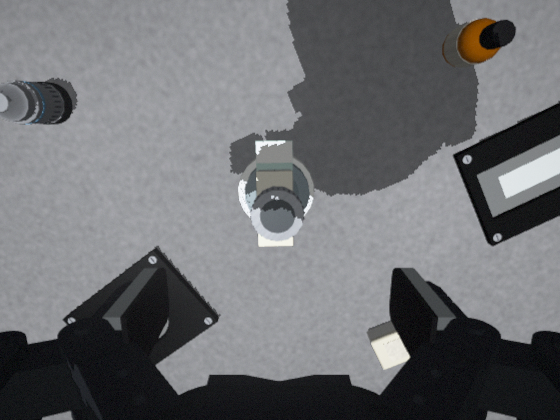

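The wrist view shows the steel chamber at about (276,216), as predicted to within 2 px, with the slide's long axis upright in the frame. Next is the descent and grip.

Request:
send_rows(targets="-0.5 -1.5 40 0 0;-0.5 -1.5 70 0 0;-0.5 -1.5 90 0 0;-0.5 -1.5 100 0 0;-0.5 -1.5 100 0 0;-0.5 -1.5 100 0 60;-0.5 -1.5 100 0 100;-0.5 -1.5 100 0 120;-0.5 -1.5 100 0 140;-0.5 -1.5 100 0 160;-0.5 -1.5 100 0 200;-0.5 -1.5 100 0 255;-0.5 -1.5 100 0 255;-0.5 -1.5 100 0 255", newtons=30)

```text
time: 3.58
ee_pos: [0.5281, -0.0185, 0.0616]
tcp_rot: [180.0, 0.0, 156.3]
wrist_force: [-0.5, 0.2, 5.3]
opening: 0.0323
grasp_force: 29.8
```

Request:
send_rows(targets="0 0 -3 0 255;0 0 -6 0 255;0 0 -12 0 255;0 0 -20 0 255;0 0 -30 0 255;0 0 -40 0 255;0 0 -40 0 255")

```text
time: 4.45
ee_pos: [0.5285, -0.0185, 0.1025]
tcp_rot: [180.0, 0.1, 156.3]
wrist_force: [-0.4, -0.1, -0.5]
opening: 0.0327
grasp_force: 29.8
```

Run:
```python
from h import *
a=camera("side")[150:270,220:380];cv2.imwrite("pics/s2.png",cv2.resize(a,(640,480),interpolation=2))
```

```text
(no output)
```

View pics/s2.png

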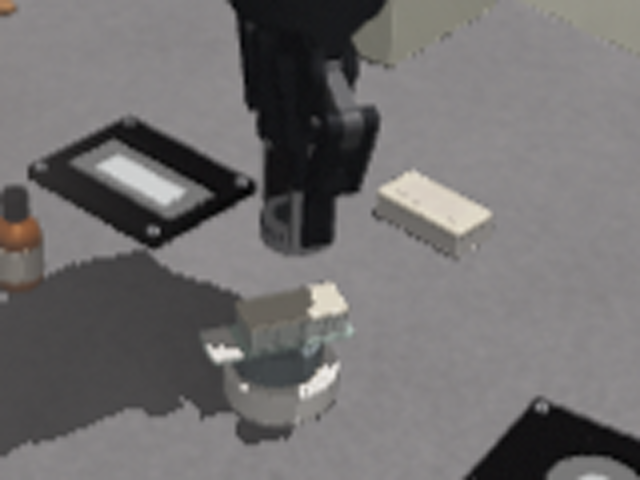

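Steel is held level and clear of the pile. I'm carrying it to insert35.

Request:
send_rows(targets="-10 -10 0 0 255;-28 -30 0 0 255;-50 -53 0 0 255;-72 -76 0 0 255;-92 -98 0 0 255;-107 -114 0 0 255;-114.6 -121.7 10 0 255;-114.6 -121.7 30 0 255;-114.6 -121.7 50 0 255;-114.6 -121.7 65 0 255;-114.6 -121.7 75 0 255;-114.6 -121.7 80 0 255;-114.6 -121.7 80 0 255")

```text
time: 6.12
ee_pos: [0.5839, -0.176, 0.0213]
tcp_rot: [180.0, 0.0, 156.3]
wrist_force: [0.6, 0.1, -0.6]
opening: 0.0329
grasp_force: 29.9
```

Run:
```python
from h import *
o=bot.get_obs();print(o["ee_pos"]);cv2.imwrite("pics/w3.png",camera("wrist"))
a=camera("side")[190:310,300:460];cv2.imwrite("pics/s3.png",cv2.resize(a,(640,480),interpolation=2))
```

```text
[ 0.5839 -0.176   0.0213]
```

View pics/s3.png

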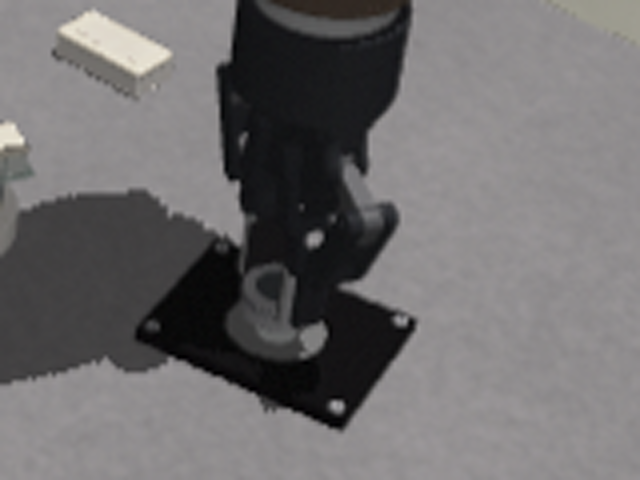

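The chamber is over the pocket and looks centred, so I'm lowering it.

Request:
send_rows(targets="0.4 0.4 4 0 255;0.4 0.4 8 0 255;0.4 0.4 10 0 255;0.4 0.4 11 0 255;0.4 0.4 11 0 255")

```text
time: 6.85
ee_pos: [0.5836, -0.1755, 0.0102]
tcp_rot: [-180.0, -0.0, 156.3]
wrist_force: [-0.7, 0.5, -0.9]
opening: 0.0325
grasp_force: 29.9
```

Request:
send_rows(targets="0 0 1 0 255;0 0 1 0 255")

```text
time: 7.1
ee_pos: [0.5838, -0.1756, 0.0097]
tcp_rot: [180.0, 0.0, 156.3]
wrist_force: [-1.0, 0.6, 2.4]
opening: 0.0325
grasp_force: 30.2
```

Request:
send_rows(targets="0 0 0 0 200;0 0 0 0 120;0 0 0 0 60;0 0 0 0 0;0 0 0 0 0;0 0 0 0 0;0 0 -15 0 0;0 0 -50 0 0;0 0 -100 0 0;30 30 -140 0 0;60 60 -140 0 0;90 90 -140 0 0;116 122 -140 0 0;116 122 -140 0 0;116 122 -140 0 0")

```text
time: 8.98
ee_pos: [0.5269, -0.0173, 0.1502]
tcp_rot: [180.0, 0.1, 156.3]
wrist_force: [-0.6, 0.4, -0.5]
opening: 0.0851
grasp_force: 0.0
```

Run:
```python
from h import *
o=bot.get_obs();print(o["ee_pos"],o["tcp_rot"])
im=camera("wrist");K,T=T_cam("wrist",o);cv2.imwrite("pics/w4.png",cv2.resize(im[120:280,180:380],(800,640))[:600])
print(proj([[.5262,-.0173,.056]],K,T))
t=camera("top");cv2.imwrite("pics/t4.png",t)
```

```text
[ 0.5269 -0.0173  0.1502] [179.9834   0.0761 156.2864]
[[278.5315 213.3217]]
```

View pics/w4.png

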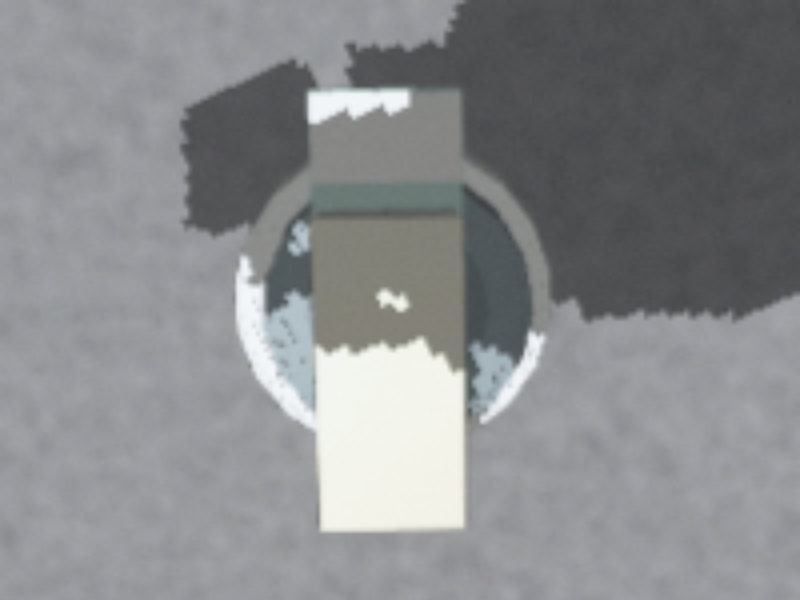

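The view shows the block centred at pixel (277.5,212.6), within 1 px of the prediction and aligned in yaw. Next I'll grip the slide.

Request:
send_rows(targets="0.6 -0.6 40 0 0;0.6 -0.6 75 0 0;0.6 -0.6 95 0 0;0.6 -0.6 105 0 0;0.6 -0.6 105 0 0;0.6 -0.6 105 0 80;0.6 -0.6 105 0 120;0.6 -0.6 105 0 150;0.6 -0.6 105 0 170;0.6 -0.6 105 0 190;0.6 -0.6 105 0 210;0.6 -0.6 105 0 255;0.6 -0.6 105 0 255;0.6 -0.6 105 0 255")

```text
time: 10.82
ee_pos: [0.5259, -0.0175, 0.0446]
tcp_rot: [180.0, 0.0, 156.3]
wrist_force: [-0.7, 0.6, 5.8]
opening: 0.0238
grasp_force: 29.7
```

Request:
send_rows(targets="0 0 -3 0 255;0 0 -6 0 255;0 0 -12 0 255;0 0 -20 0 255;0 0 -35 0 255;0 0 -50 0 255;0 0 -50 0 255")

```text
time: 11.7
ee_pos: [0.5267, -0.0175, 0.0962]
tcp_rot: [179.9, 0.2, 156.3]
wrist_force: [1.0, 0.0, -0.8]
opening: 0.0236
grasp_force: 29.5
```

Run:
```python
from h import *
print(bot.get_obs()["q"])
a=camera("side")[150:270,220:380];cv2.imwrite("pics/s5.png",cv2.resize(a,(640,480),interpolation=2))
```

```text
[-1.9034  1.1693 -8.8284 79.837  -0.0011 21.8335]
```

View pics/s5.png

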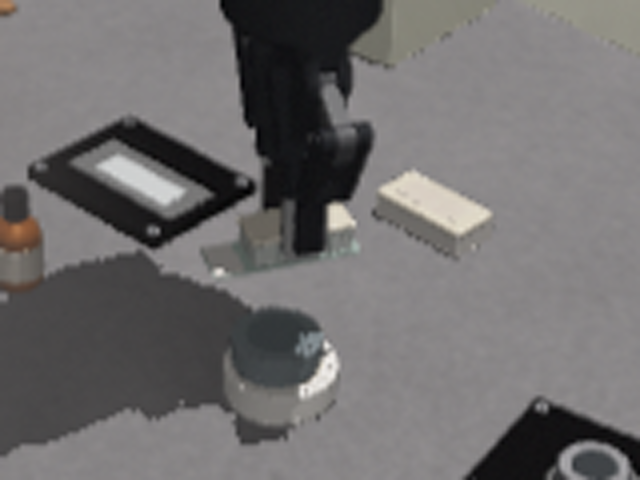

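The slide is held level, with the dishes undisturbed. I'm carrying it and turning it by 62°.

Request:
send_rows(targets="1 10 0 4 255;2 30 0 10 255;4 55 0 18 255;6 80 0 26 255;8 105 0 34 255;10 130 0 42 255;12 155 0 50 255;14 180 0 57 255;15 197 0 61 255;15 206 0 62 255;15 206 20 62 255;15 206 40 62 255;15 206 58 62 255;15 206 70 62 255;15 206 74 62 255;15 206 74 62 255;15 206 74 62 255")

```text
time: 13.88
ee_pos: [0.5954, 0.1773, 0.0211]
tcp_rot: [179.9, -0.0, 94.3]
wrist_force: [-0.6, 0.1, 0.1]
opening: 0.0239
grasp_force: 29.5
```

Run:
```python
from h import *
o=bot.get_obs();print(o["ee_pos"],o["tcp_rot"]);
im=camera("top");K,T=T_cam("top");a=im[130:210,140:250];s=cv2.resize(a,None,fx=3.5,fy=3.5,interpolation=2)
b=camera("side")[145:245,190:310];cv2.imwrite("pics/s6.png",np.hstack([s[:280],cv2.resize(b,(336,280),interpolation=2)]))
```

```text
[0.5954 0.1773 0.0211] [179.9294  -0.0174  94.2617]
```

View pics/s6.png

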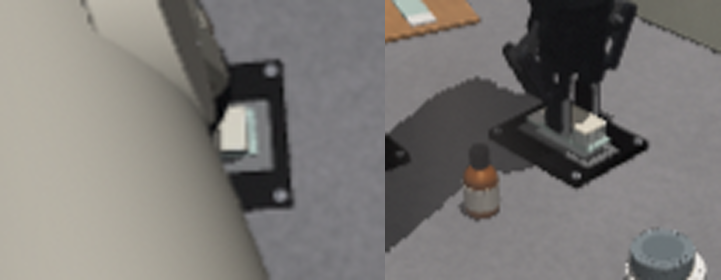

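The slide is aligned over its pocket, so I'm lowering it.

Request:
send_rows(targets="0 0 4 0 255;0 0 8 0 255;0 0 10 0 255;0 0 10.5 0 255;0 0 10.5 0 255;0 0 11 0 255;0 0 11 0 255")

```text
time: 14.85
ee_pos: [0.5948, 0.1771, 0.0106]
tcp_rot: [180.0, -0.0, 94.3]
wrist_force: [-5.3, -0.8, 11.1]
opening: 0.0237
grasp_force: 30.4
```

Request:
send_rows(targets="0 0 -0.5 0 255;0 0 -0.5 0 210;0 0 -0.5 0 150;0 0 -0.5 0 80;0 0 -0.5 0 0;0 0 -0.5 0 0;0 0 -0.5 0 0;0 0 -15 0 0;0 0 -60 0 0;0 0 -110 0 0;-45 -20 -120 0 0;-90 -42 -120 0 0;-135 -64 -120 0 0;-187 -86 -120 0 0;-187 -86 -120 0 0;-187 -86 -120 0 0")

```text
time: 16.85
ee_pos: [0.5234, -0.0157, 0.1303]
tcp_rot: [179.9, -0.0, 94.2]
wrist_force: [-0.6, 1.2, 0.5]
opening: 0.0855
grasp_force: 0.0
```

Run:
```python
from h import *
o=bot.get_obs();print(o["ee_pos"],o["tcp_rot"])
im=camera("wrist");K,T=T_cam("wrist",o);cv2.imwrite("pics/w7.png",cv2.resize(im[120:280,180:380],(750,600)))
print(proj([[.5225,-.0152,.038],[.5225,-.0152,.02]],K,T))
```

```text
[ 0.5234 -0.0157  0.1303] [179.9165  -0.0051  94.2163]
[[277.3688 214.1427]
 [277.4161 207.1866]]
```

View pics/w7.png

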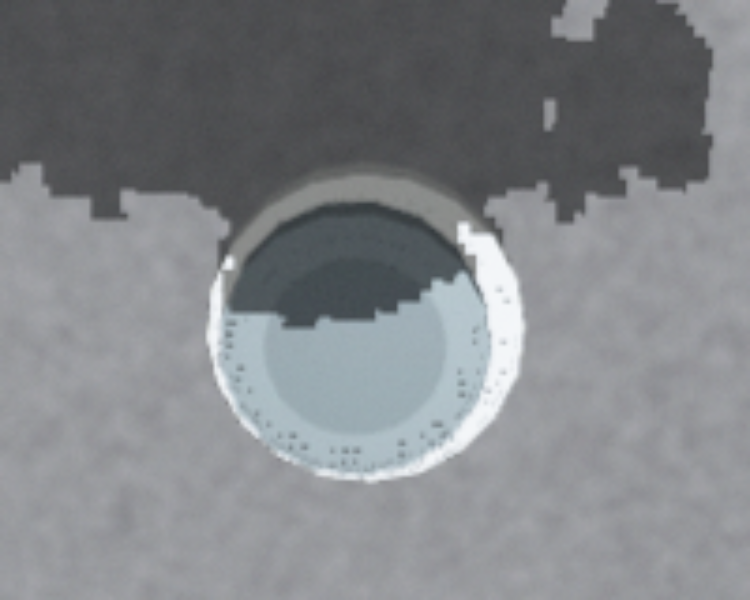

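The dish48 lid is centred at about (274.9,209.9) and the dish60 lid at about (277.9,205.9).

Run:
```python
from h import *
o=bot.get_obs();K,T=T_cam("wrist",o)
for uv,z in(([274.9,209.9],.038),([277.9,205.9],.02)):
    p=cast(uv,z,K,T)[0];print(p,totool(p,o))
```

```text
[ 0.5207 -0.0118  0.038 ] [ 3.5563 -2.6438 91.9487]
[ 0.5228 -0.0136  0.02  ] [  1.6044  -0.7243 109.9503]
```

Request:
send_rows(targets="3.5 -2.6 40 0 0;3.5 -2.6 75 0 0;3.5 -2.6 95 0 0;3.5 -2.6 105.5 0 0;3.5 -2.6 105.5 0 0;3.5 -2.6 105.5 0 50;3.5 -2.6 105.5 0 80;3.5 -2.6 105.5 0 95;3.5 -2.6 105.5 0 110;3.5 -2.6 105.5 0 130;3.5 -2.6 105.5 0 160;3.5 -2.6 105.5 0 255;3.5 -2.6 105.5 0 255;3.5 -2.6 105.5 0 255")

```text
time: 18.65
ee_pos: [0.5205, -0.0125, 0.0244]
tcp_rot: [180.0, 0.0, 94.3]
wrist_force: [-1.6, -0.6, 5.8]
opening: 0.0459
grasp_force: 30.9
```

Request:
send_rows(targets="0 0 -3 0 255;0 0 -6 0 255;0 0 -12 0 255;0 0 -20 0 255;0 0 -35 0 255;0 0 -55 0 255;0 0 -75 0 255;0 0 -75 0 255")

```text
time: 19.65
ee_pos: [0.5213, -0.0125, 0.101]
tcp_rot: [179.8, 0.0, 94.3]
wrist_force: [0.9, -0.2, -0.9]
opening: 0.0459
grasp_force: 30.8
```

Run:
```python
from h import *
o=bot.get_obs();print(o["ee_pos"],o["tcp_rot"],o["q"])
a=camera("side")[150:270,220:380];cv2.imwrite("pics/s8.png",cv2.resize(a,(640,480),interpolation=2))
```

```text
[ 0.5213 -0.0125  0.101 ] [179.8024   0.0192  94.259 ] [-1.3714  0.3195 -9.1545 80.3274  0.0003 84.3696]
```

View pics/s8.png

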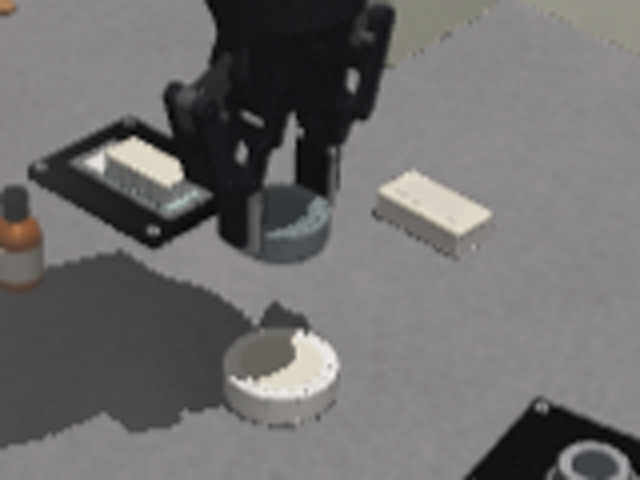

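dish48 is held level. The slide sits in its pocket and dish60 has stayed put. I'm moving to insert48, raised over the bottle.

Request:
send_rows(targets="8 -1 -10 0 255;25 -5 -30 0 255;55 -10 -35 0 255;95 -17 -35 0 255;140 -25 -35 0 255;185 -34 -35 0 255;230 -42 -35 0 255;270 -49 -35 0 255;300 -55 -30 0 255;318 -58 -15 0 255;325.3 -59.3 0 0 255;325.3 -59.3 25 0 255;325.3 -59.3 50 0 255;325.3 -59.3 68 0 255;325.3 -59.3 76 0 255;325.3 -59.3 79 0 255;325.3 -59.3 79 0 255")

```text
time: 21.82
ee_pos: [0.4372, 0.3077, 0.0203]
tcp_rot: [180.0, -0.0, 94.3]
wrist_force: [-0.3, 0.7, -0.3]
opening: 0.0455
grasp_force: 30.8
```

Run:
```python
from h import *
o=bot.get_obs();print(o["ee_pos"],o["tcp_rot"]);
b=camera("side")[155:245,125:245];cv2.imwrite("pics/s9.png",cv2.resize(b,(640,480),interpolation=2))
```

```text
[0.4372 0.3077 0.0203] [179.9618  -0.021   94.2563]
```

View pics/s9.png

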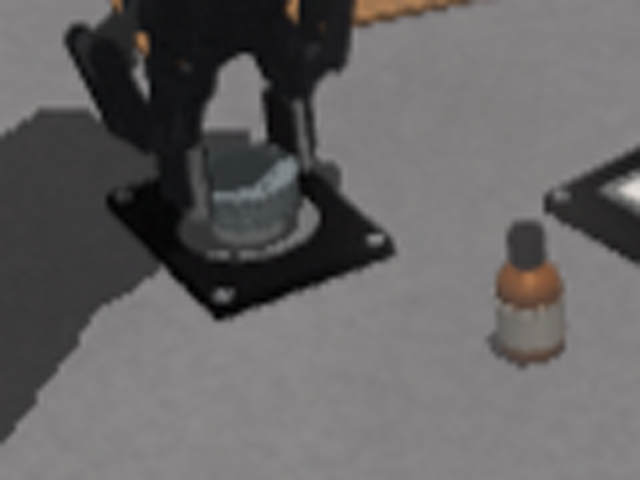

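dish48 is centred over its pocket and the bottle is untouched. Lowering.

Request:
send_rows(targets="0 0.5 4 0 255;0 0.5 8 0 255;0 0.5 10.5 0 255;0 0.5 11.5 0 255;0 0.5 11.5 0 255;0 0.5 12 0 255;0 0.5 12 0 255")

```text
time: 22.75
ee_pos: [0.4374, 0.3076, 0.0084]
tcp_rot: [180.0, -0.0, 94.3]
wrist_force: [-2.9, -0.9, 6.9]
opening: 0.046
grasp_force: 31.5
```

Request:
send_rows(targets="0 0 -0.5 0 200;0 0 -0.5 0 120;0 0 -0.5 0 60;0 0 -0.5 0 0;0 0 -0.5 0 0;0 0 -0.5 0 0;0 0 -15 0 0;0 0 -60 0 0;0 0 -110 0 0;-45 8 -130 0 0;-100 18 -130 0 0;-155 29 -130 0 0;-210 39 -130 0 0;-265 50 -130 0 0;-326.6 61.3 -130 0 0;-326.6 61.3 -130 0 0;-326.6 61.3 -120 0 0;-326.6 61.3 -120 0 0")

```text
time: 25.0
ee_pos: [0.5222, -0.0125, 0.127]
tcp_rot: [-179.9, -0.0, 94.3]
wrist_force: [0.4, 0.9, 0.6]
opening: 0.0852
grasp_force: 0.0
```

Run:
```python
from h import *
o=bot.get_obs();print(o["ee_pos"],o["tcp_rot"])
im=camera("wrist");K,T=T_cam("wrist",o);cv2.imwrite("pics/w10.png",cv2.resize(im[120:280,180:380],(750,600)))
print(proj([[.5228,-.0136,.02]],K,T))
```

```text
[ 0.5222 -0.0125  0.127 ] [-179.9256   -0.0169   94.3462]
[[279.8947 210.8866]]
```

View pics/w10.png

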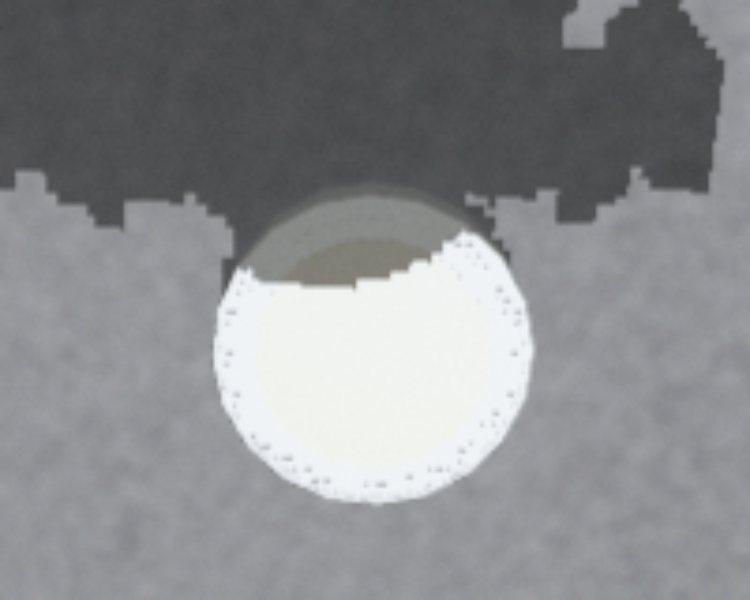

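The dish60 lid is centred at about (279.5,212.3), within 1.5 px of the prediction.

Request:
send_rows(targets="-1.8 0.4 45 0 0;-1.8 0.4 85 0 0;-1.8 0.4 110 0 0;-1.8 0.4 122 0 0;-1.8 0.4 122 0 0;-1.8 0.4 122 0 30;-1.8 0.4 122 0 50;-1.8 0.4 122 0 65;-1.8 0.4 122 0 80;-1.8 0.4 122 0 100;-1.8 0.4 122 0 150;-1.8 0.4 122 0 255;-1.8 0.4 122 0 255")

```text
time: 26.68
ee_pos: [0.5237, -0.0154, 0.0068]
tcp_rot: [179.9, 0.0, 94.3]
wrist_force: [-2.0, 0.0, 8.1]
opening: 0.0573
grasp_force: 30.7
```

Request:
send_rows(targets="0 0 -3 0 255;0 0 -6 0 255;0 0 -12 0 255;0 0 -20 0 255;0 0 -40 0 255;0 0 -65 0 255;0 0 -95 0 255;0 0 -105 0 255;0 0 -105 0 255")

```text
time: 27.8
ee_pos: [0.5237, -0.0153, 0.111]
tcp_rot: [179.9, 0.0, 94.3]
wrist_force: [0.3, -0.4, -1.3]
opening: 0.0574
grasp_force: 32.1
```

Run:
```python
from h import *
o=bot.get_obs();print(o["ee_pos"],o["tcp_rot"],totool([.4023,-.313,.022],o))
```

```text
[ 0.5237 -0.0153  0.111 ] [179.9491   0.0055  94.2604] [-287.8091 -143.2094   88.927 ]
```

Request:
send_rows(targets="-8 -4 -10 0 255;-25 -12 -10 0 255;-60 -30 -10 0 255;-100 -50 -10 0 255;-140 -70 -10 0 255;-180 -90 -10 0 255;-220 -110 -10 0 255;-255 -127 -10 0 255;-278 -138 -5 0 255;-287.8 -143.2 10 0 255;-287.8 -143.2 35 0 255;-287.8 -143.2 60 0 255;-287.8 -143.2 78 0 255;-287.8 -143.2 86 0 255;-287.8 -143.2 88 0 255;-287.8 -143.2 88 0 255")

```text
time: 29.8
ee_pos: [0.4023, -0.3132, 0.0234]
tcp_rot: [180.0, 0.0, 94.3]
wrist_force: [-0.4, -0.4, -0.8]
opening: 0.0573
grasp_force: 32.1
```

Run:
```python
from h import *
o=bot.get_obs();print(o["ee_pos"],totool([.4023,-.313,.0108],o));
b=camera("side")[260:420,260:460];cv2.imwrite("pics/s11.png",cv2.resize(b,(600,480),interpolation=2))
```

```text
[ 0.4023 -0.3132  0.0234] [ 0.1767  0.0259 12.6127]
```

View pics/s11.png

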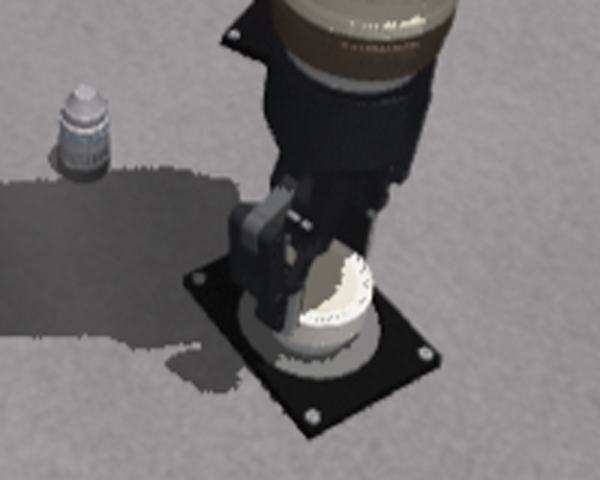

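dish60 is over its pocket and level, and the objective is untouched. Lowering.

Request:
send_rows(targets="0 0 5 0 255;0 0 9 0 255;0 0 11 0 255;0 0 12 0 255;0 0 12.5 0 255;0 0 13 0 255;0 0 13 0 255")

```text
time: 30.72
ee_pos: [0.4018, -0.3129, 0.0108]
tcp_rot: [180.0, 0.0, 94.3]
wrist_force: [-4.4, 4.2, 10.6]
opening: 0.057
grasp_force: 33.2
```

Request:
send_rows(targets="0 0 -0.5 0 150;0 0 -0.5 0 60;0 0 -0.5 0 0;0 0 -0.5 0 0;0 0 -0.5 0 0;0 0 -0.5 0 0;0 0 -15 0 0;0 0 -60 0 0;0 0 -110 0 0;-20 -50 -150 0 0;-40 -100 -170 0 0;-60 -140 -170 0 0;-60 -140 -170 0 0;-60 -140 -170 0 0")

```text
time: 32.48
ee_pos: [0.2669, -0.3832, 0.1804]
tcp_rot: [180.0, 0.0, 94.2]
wrist_force: [0.7, -0.9, -0.9]
opening: 0.0854
grasp_force: 0.0
```

Run:
```python
from h import *
im=camera("top");K,T=T_cam("top");cv2.imwrite("pics/t12.png",im)
P=[(.402,-.3125),(.438,.3075),(.5845,-.176),(.595,.185)]
t=[]
for p in P:
    u,v=proj([*p,.004],K,T)[0].astype(int);t.append(cv2.resize(im[v-35:v+35,u-40:u+40],(400,300),interpolation=2))
cv2.imwrite("pics/m12.png",np.vstack([np.hstack(t[:2]),np.hstack(t[2:])]))
```

```text
(no output)
```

View pics/m12.png

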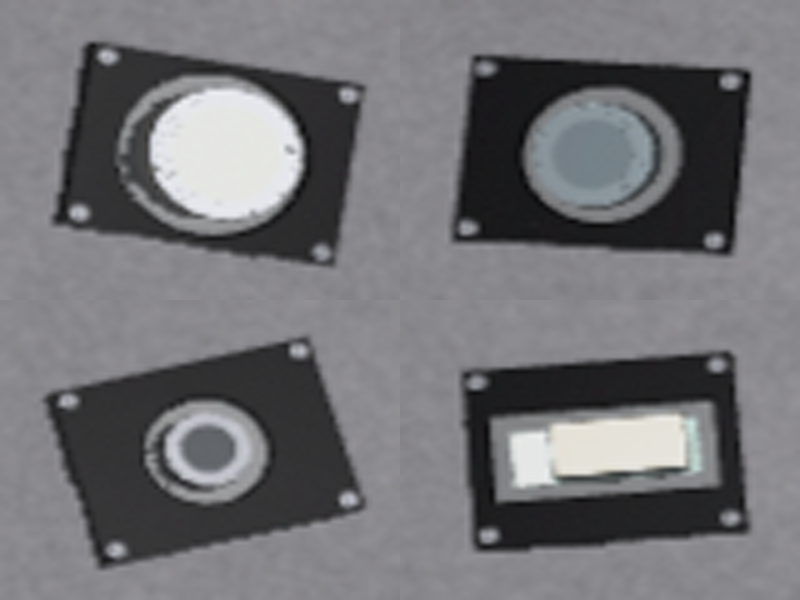

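All four vessels lie flat inside their pockets. Their offsets in the top view match what camera parallax would produce.

```bash
python3 -c "
from workcell import ticket
print(ticket.job_done())"
```

```text
the job is handed in; nothing more can be done
None
```

The pile is taken apart and each of the four vessels sits flat in its own pocket, with the bottle and objective left alone; I handed the job in at about 32.5 s and it returned no verdict.

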